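# Put the welding nozzles back in their cups by size

## Task

Put each of the four copper welding nozzles back into the aluminium cup made for its size: the smallest nozzle in the smallest cup, the largest in the largest, and the two middle ones likewise. Each should stand upright, tip up, on the floor of its cup; set them down without dropping them, and leave the two lens cases where they are.

Things in the scene. Friction and masses are not known exactly. Their poses are not given: they have to be found in the camera images.
- nozzle_20: The smallest of the four loose copper welding nozzles, standing upright on the worktop, round: 20 mm in diameter and 34 mm tall; the lower 20 mm are cylindrical (grip there), above that it tapers to a blunt tip. Origin: centre of its underside; z up its axis. (Carry low: a thin strip of the gantry, hard to see, spans the bench from side to side at x = 0.58 m, 0.55 to 0.63 m above the worktop; keep the wrist and forearm below 0.5 m there.)
- nozzle_30: The second smallest of the four loose copper welding nozzles, standing upright on the worktop, round: 30 mm in diameter and 42 mm tall; the lower 25 mm are cylindrical (grip there), above that it tapers to a blunt tip. Origin: centre of its underside; z up its axis.
- nozzle_40: The second largest of the four loose copper welding nozzles, standing upright on the worktop, round: 40 mm in diameter and 50 mm tall; the lower 30 mm are cylindrical (grip there), above that it tapers to a blunt tip. Origin: centre of its underside; z up its axis.
- nozzle_50: The largest of the four loose copper welding nozzles, standing upright on the worktop, round: 50 mm in diameter and 58 mm tall; the lower 35 mm are cylindrical (grip there), above that it tapers to a blunt tip. Origin: centre of its underside; z up its axis.
- cup_20: The smallest of the four low round aluminium nozzle cups, screwed to the worktop; its round open recess is 30 mm wide (for the 20 mm nozzle, 5 mm of play all round), its flat dark floor 3 mm and its rim 8 mm above the worktop. The cup wall is 5 mm thick and stands on a flange 52 mm in diameter and 2.5 mm high. Origin: centre of its underside on the worktop; z up.
- cup_30: The second smallest of the four low round aluminium nozzle cups, screwed to the worktop; its round open recess is 40 mm wide (for the 30 mm nozzle, 5 mm of play all round), its flat dark floor 3 mm and its rim 8 mm above the worktop. The cup wall is 5 mm thick and stands on a flange 62 mm in diameter and 2.5 mm high. Origin: centre of its underside on the worktop; z up.
- cup_40: The second largest of the four low round aluminium nozzle cups, screwed to the worktop; its round open recess is 50 mm wide (for the 40 mm nozzle, 5 mm of play all round), its flat dark floor 3 mm and its rim 8 mm above the worktop. The cup wall is 5 mm thick and stands on a flange 72 mm in diameter and 2.5 mm high. Origin: centre of its underside on the worktop; z up.
- cup_50: The largest of the four low round aluminium nozzle cups, screwed to the worktop; its round open recess is 60 mm wide (for the 50 mm nozzle, 5 mm of play all round), its flat dark floor 3 mm and its rim 8 mm above the worktop. The cup wall is 5 mm thick and stands on a flange 82 mm in diameter and 2.5 mm high. Origin: centre of its underside on the worktop; z up.
- round_case: Round flat white lens case, 47 mm in diameter, 17 mm high, loose; a bystander. Origin: centre of its underside.
- square_case: Square flat blue lens box, 50 x 50 x 15 mm, loose; a bystander. Origin: centre of its underside; x and y along its sides.

How it is judged:
At the end, for the whole second after the job is handed in: Every nozzle stands released, at rest and upright (within 0.12 rad) in the cup of its own size: its axis within 8 mm of the cup's centre and its underside down on the cup floor (less than 6 mm above the worktop) (horizontal distance between nozzle_20 and cup_20 below 0.008 m and z of nozzle_20 in the frame of cup_20 between 0 and 0.006 m and angle between each of nozzle_20, nozzle_30, nozzle_40, nozzle_50's own z axis and vertical below 0.12 rad and linear speed of each of nozzle_20, nozzle_30, nozzle_40, nozzle_50 below 0.02 m/s and angular speed of each of nozzle_20, nozzle_30, nozzle_40, nozzle_50 below 0.2 rad/s and horizontal distance between nozzle_30 and cup_30 below 0.008 m and z of nozzle_30 in the frame of cup_30 between 0 and 0.006 m and horizontal distance between nozzle_40 and cup_40 below 0.008 m and z of nozzle_40 in the frame of cup_40 between 0 and 0.006 m and horizontal distance between nozzle_50 and cup_50 below 0.008 m and z of nozzle_50 in the frame of cup_50 between 0 and 0.006 m); the robot touches nothing.
It fails at once if a nozzle is dropped or thrown (faster than 0.8 m/s out of the fingers, a fall of about 3 cm) ((contact force between the fingers and nozzle_20 below 0.01 N and linear speed of nozzle_20 above 0.8 m/s) or (contact force between the fingers and nozzle_30 below 0.01 N and linear speed of nozzle_30 above 0.8 m/s) or (contact force between the fingers and nozzle_40 below 0.01 N and linear speed of nozzle_40 above 0.8 m/s) or (contact force between the fingers and nozzle_50 below 0.01 N and linear speed of nozzle_50 above 0.8 m/s)).
It fails at once if the round lens case is moved by more than 20 mm (distance of round_case from where it was at the start of the episode above 0.02 m).
It fails at once if the square lens box is moved by more than 20 mm (distance of square_case from where it was at the start of the episode above 0.02 m).
It also fails if it takes over 96 s, if anything falls off the work surface, if the arm or the gripper's body presses on something with over 40 N, if the wrist force passes 120 N, or if a joint passes its speed limit or range.

## Robot

A 6-joint arm with a two-finger parallel gripper is mounted at the origin on a cart in front of the work surface, level with it; the furniture and walls round the work are solid. World frame = base frame: x ahead of the robot, y to its left, z up, the work surface at z = 0. Lengths are in m, angles in rad, forces in N, time in s.
With the tool pointing down it reaches from about 0.375 to 0.975 m from the base axis. Payload 3.8 kg.
Tool frame: the origin (TCP) lies at the very end of the fingers, on their centre line; the grasp point (between the pads) lies 19 mm behind it; x points along the fingers, y is the direction in which the jaws open and shut, and the axes are right-handed (so a half turn about x gives the same grasp; the last joint's range is limited). The gripper opens to 85 mm and grips with 20 to 120 N. Pads are 22 mm wide; open, the fingers measure 114 mm over their backs; the gripper's body (76 mm by 85 mm) begins 54 mm behind the grasp point. The pads swing forward as they close: fully open they stand 13 mm farther back than shut.
Start: joints at [-1.258, 0.264, 1.604, -0, 1.274, -0.037], TCP at [0.231, -0.634, 0.205] pointing down, gripper open.
Joint ranges: [-2.63, 2.63], [-0.94, 2.18], [0.31, 2.57], [-1.31, 4.45], [0, 2.66], [-2.55, 2.55]. Speed limits (rad/s): [2.57, 2.57, 3.14, 3.14, 3.14, 3.14].

## Interface

Orientations are given as a rotation vector (axis times angle).
In Python, from rig import robot gives the robot as it stands.
- The arm moves only by the tool play_rows, never from a script. Its argument "motion" is one flat list of numbers, 7 for each row, row after row: the shift along the tool's x, y, z in units of 300 mm (1.0 is 300 mm), then the turn, a rotation vector about the tool's x, y, z in units of pi rad (1.0 is pi rad), then the closure, from -1 (fully open) to 1 (shut). In form: [x, y, z, ax, ay, az, grip, x, y, z, ax, ay, az, grip, ...]. A call has 1 to 10 rows; each row shifts and turns the commanded pose from where the row before left it, along the tool's axes as they then stand; what a row does not reach is not made up. A row lasts 1/8 s, in which the tool goes at most 62.5 mm and 10.7 degrees, less where a joint would pass 70% of its speed; a pose out of reach is approached as far as the arm can. A call with a number of a shift or a turn outside -1 to 1 is refused whole. A call with a gripper value outside its range is refused whole. The fingers move at their own pace and stop on an object; the grip force is fixed at half the most. Time passes only in rows, so rows that do not move let the fingers close. It gives the time, the measured TCP pose, the force and the opening at its end, in the units of the state.
- robot.get_obs(): the state, without advancing time (a new reading comes with each control period).
- robot.camera(name): name is "scene" or "top" or "wrist"; returns a dict with "pixels" (480x640x3 uint8, blue, green, red), "camera_matrix" (3x3 intrinsics, pixels), "origin" and "rotation" of the camera in the world; the wrist camera has in their place "T_tool_cam" (4x4, takes a point from camera to tool coordinates, whose origin is the TCP and whose axes are the tool frame's). Camera axes: x right, y down, z forward; pixel columns grow to the right and rows downward; lengths in m; the calibration is good to about 2 mm. A picture is of the moment at which its call begins: read the wrist's pose just before it. There is no depth.
- robot.job_done(): hands the job in, once; it reports no verdict.
The state is a dict: "t": time; "joint_pos": joint angles; "qvel": joint speeds; "joint_torque": joint torques, N m; "position": TCP position; "tcp_rot": TCP orientation; "ft_force": force on the tool from outside, world axes, zero at the start; "ft_torque": the same for the moment, N m; "opening": finger opening in m.
Only numpy, scipy, OpenCV 4.12 (cv2) and the standard library are available. Lean on these libraries where they do the work, as an engineer would, in place of code of your own. Each camera call takes 0.05 s, during which the arm holds its last target. There are 200 camera calls.

## Working session

There is one attempt and no reset: what is moved stays moved. The work goes in short steps, Python scripts to look and compute and a tool call to move; the robot and the scene stay as the last step left them, time stands still between calls to the robot, and variables do not carry over. Pictures are saved under pics/ and viewed, about 12 in all and at most 16, crops included, and the job is handed in when it is done.

Besides the shell and the picture viewer there is one more tool, called as name(argument=value, ...) on one line, values as JSON. play_rows: Moves the arm, as the interface text tells. Its arguments: {"type":"object","properties":{"motion":{"type":"array","items":{"type":"number"}}},"required":["motion"]}

```bash
mkdir -p pics && ls
python3 - <<'E'
from rig import robot
import cv2,pickle
o=robot.get_obs();print({k:(v if not hasattr(v,'round') else v) for k,v in o.items()})
d={}
for n in("scene","top"):
    c=robot.camera(n);d[n]=c;cv2.imwrite(f"pics/{n}0.png",c["pixels"])
    print(n,c["camera_matrix"],c["origin"],c["rotation"])
c=robot.camera("wrist");print(c["T_tool_cam"],c["camera_matrix"])
d["wrist"]=c
pickle.dump(d,open("d0.pkl","wb"))
E
```

```text
pics
{'t': 0.0, 'joint_pos': array([-1.25790932e+00,  2.64780634e-01,  1.60535605e+00,  8.67370715e-07,
        1.27370758e+00, -3.68948814e-02]), 'qvel': array([ 3.01002923e-04, -5.49159233e-05,  1.54174544e-03, -1.06482280e-03,
       -9.43751825e-04,  1.18529140e-03]), 'joint_torque': array([ 1.50052809e-03, -5.15105867e+01, -3.67315006e+01, -2.31841177e-04,
        1.29543719e-02, -1.53453834e-05]), 'position': array([ 0.23107815, -0.63338032,  0.20385327]), 'tcp_rot': array([ 2.03180141,  0.36136879, -2.03243887]), 'ft_force': array([0.16258053, 0.44981539, 0.07994858]), 'ft_torque': array([-0.02785678, -0.00268886,  0.00254724]), 'opening': 0.0855477381286517}
scene [[564.45928176   0.         323.05957391]
 [  0.         564.45928176 241.98144193]
 [  0.           0.           1.        ]] [0.06934541 0.6872878  0.92292434] [-0.72573929  2.67013023 -1.02631807]
top [[464.06888776   0.         317.71801822]
 [  0.         464.06888776 241.848473  ]
 [  0.           0.           1.        ]] [0.37557933 0.00904989 1.00377934] [-2.203252    2.15371469 -0.13129324]
[[ 3.17905679e-04 -2.83416849e-01  9.58996762e-01 -1.68254923e-01]
 [ 9.99999338e-01  1.15030291e-03  8.45650162e-06  1.05046876e-03]
 [-1.10553348e-03  9.58996124e-01  2.83417027e-01 -7.19631604e-02]
 [ 0.00000000e+00  0.00000000e+00  0.00000000e+00  1.00000000e+00]] [[348.50370725   0.         321.86205419]
 [  0.         348.50370725 234.72901975]
 [  0.           0.           1.        ]]
```

View pics/top0.png

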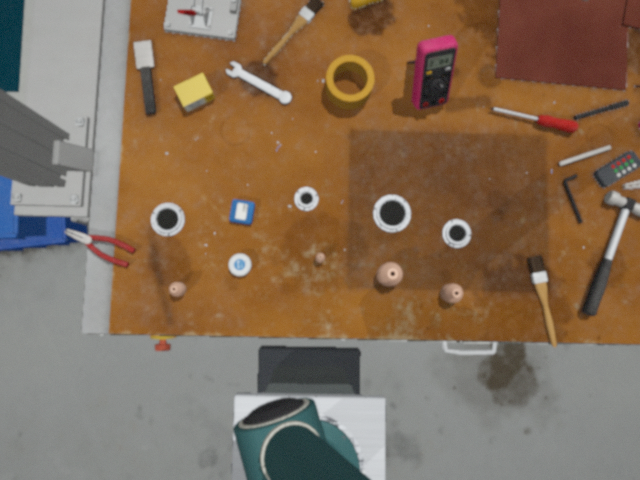

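View pics/scene0.png

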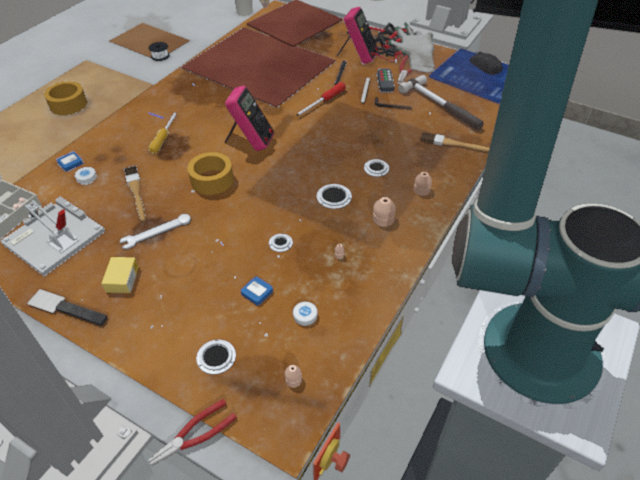

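```bash
cat > h.py <<'E'
import numpy as np,cv2
from scipy.spatial.transform import Rotation as R
def pose(c,obs=None):
    if "origin" in c: return np.array(c["origin"]),R.from_rotvec(c["rotation"]).as_matrix()
    T=np.eye(4);T[:3,:3]=R.from_rotvec(obs["tcp_rot"]).as_matrix();T[:3,3]=obs["position"]
    T=T@c["T_tool_cam"];return T[:3,3],T[:3,:3]
def cast(c,px,z,obs=None):
    o,M=pose(c,obs);px=np.atleast_2d(px).astype(float)
    d=np.c_[px,np.ones(len(px))]@np.linalg.inv(c["camera_matrix"]).T@M.T
    return (o+d*((z-o[2])/d[:,2])[:,None])[:,:2]
def proj(c,P,obs=None):
    o,M=pose(c,obs);q=(np.atleast_2d(P)-o)@M@c["camera_matrix"].T
    return q[:,:2]/q[:,2:]
def circ(p):
    A=np.c_[2*p,np.ones(len(p))];s=np.linalg.lstsq(A,(p**2).sum(1),rcond=None)[0]
    return s[:2],np.sqrt(s[2]+s[:2]@s[:2])
E
python3 - <<'E'
import pickle
from h import *
d=pickle.load(open("d0.pkl","rb"));t=d["top"];s=d["scene"]
def show(n,px):
    hsv=cv2.cvtColor(d[n]["pixels"],cv2.COLOR_BGR2HSV)
    print(n,px,[hsv[px[1]+dy,px[0]+dx].tolist() for dx,dy in((0,0),(-5,0),(5,0),(0,5),(14,0),(22,0))])
for n,px in(("top",(389,274)),("top",(320,258)),("top",(178,289)),("scene",(384,212)),("scene",(293,376)),("top",(392,213)),("scene",(340,252))):show(n,px)
for p in((178,289),(320,258),(389,274),(452,293)):print("noz",cast(t,p,.04))
for p in((168,219),(307,198),(392,213),(457,233),(240,265),(242,212)):print(cast(t,p,.003))
a=[cv2.resize(t["pixels"][y-22:y+23,x-22:x+23],(260,260),interpolation=cv2.INTER_NEAREST) for x,y in((178,289),(320,258),(389,274))]
b=[cv2.resize(s["pixels"][y-22:y+23,x-22:x+23],(260,260),interpolation=cv2.INTER_NEAREST) for x,y in((293,376),(340,252),(384,212))]
cv2.imwrite("pics/crop.png",np.vstack([np.hstack(a),np.hstack(b)]))
E
```

```text
top (389, 274) [[12, 61, 217], [11, 76, 177], [12, 74, 155], [12, 74, 179], [12, 108, 130], [15, 159, 114]]
top (320, 258) [[12, 67, 179], [13, 116, 125], [13, 121, 137], [14, 128, 112], [15, 145, 137], [15, 164, 129]]
top (178, 289) [[12, 72, 191], [11, 77, 158], [11, 77, 166], [12, 81, 160], [15, 172, 151], [15, 171, 155]]
scene (384, 212) [[11, 65, 172], [11, 68, 165], [12, 73, 154], [9, 73, 147], [14, 136, 118], [15, 131, 134]]
scene (293, 376) [[11, 63, 170], [10, 64, 176], [11, 67, 161], [10, 66, 159], [14, 154, 152], [15, 135, 151]]
top (392, 213) [[165, 11, 48], [45, 10, 50], [45, 22, 47], [60, 6, 43], [105, 8, 189], [14, 168, 114]]
scene (340, 252) [[10, 65, 156], [11, 77, 149], [15, 127, 139], [10, 68, 149], [16, 135, 138], [16, 134, 139]]
noz [[0.36938891 0.27628675]]
noz [[ 0.43987643 -0.01404213]]
noz [[ 0.40986388 -0.15826441]]
noz [[ 0.37340489 -0.289769  ]]
[[0.51928332 0.31587024]]
[[0.57313947 0.01630356]]
[[ 0.54461756 -0.17044999]]
[[ 0.50396833 -0.31322476]]
[[0.42330965 0.15673858]]
[[0.53861099 0.15684269]]
```

View pics/crop.png

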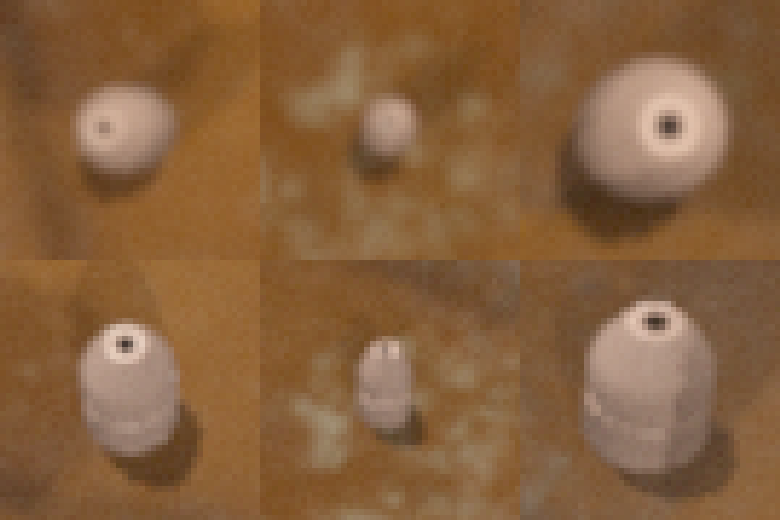

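```bash
cat >> h.py <<'E'
def blobs(m,amin):
    n,l,st,ce=cv2.connectedComponentsWithStats(m.astype(np.uint8));return [(l==i,st[i,4],ce[i]) for i in range(1,n) if st[i,4]>=amin]
def copper(img):
    h=cv2.cvtColor(img,cv2.COLOR_BGR2HSV).astype(int);return (h[...,0]<=14)&(h[...,0]>=3)&(h[...,1]<102)&(h[...,1]>25)&(h[...,2]>110)
def nozzle(c,m,rad,obs=None):
    # bearing from mean azimuth, range from near edge on z=0
    m=m.astype(np.uint8);cs=cv2.findContours(m,cv2.RETR_EXTERNAL,cv2.CHAIN_APPROX_NONE)[0];m=cv2.drawContours(m.copy(),cs,-1,1,-1)
    o=pose(c,obs)[0][:2];ys,xs=np.nonzero(m);sub=np.array([(x+a,y+b) for x,y in zip(xs,ys) for a in(-.5,.5) for b in(-.5,.5)])
    p=cast(c,np.c_[xs,ys],0,obs)-o;u=p.mean(0);u/=np.linalg.norm(u);v=np.array([-u[1],u[0]])
    t=np.mean(p@v/(p@u));u=(u+t*v)/np.hypot(1,t);q=cast(c,sub,0,obs)-o
    return o+u*((q@u).min()+rad),np.degrees(np.arctan2(u[1],u[0]))
E
python3 - <<'E'
import pickle
from h import *
d=pickle.load(open("d0.pkl","rb"))
G={"20":(.44,-.014,.034),"30":(.369,.276,.042),"40":(.373,-.29,.05),"50":(.41,-.158,.058)}
for n in("top","scene"):
    c=d[n];B=blobs(copper(c["pixels"]),25)
    for k,(x,y,h) in G.items():
        q=proj(c,(x,y,h/2))[0];b=min(B,key=lambda b:np.linalg.norm(b[2]-q))
        print(n,k,"d",np.round(np.linalg.norm(b[2]-q),1),"area",b[1],np.round(nozzle(c,b[0],int(k)/2000)[0],4), "cent@h/2",np.round(cast(c,b[2],h/2),4))
    hs=cv2.cvtColor(c["pixels"],cv2.COLOR_BGR2HSV).astype(int)
    wm=((hs[...,1]<45)&(hs[...,2]>120)).astype(np.uint8)
    for k,(x,y) in {"40":(.519,.316),"20":(.573,.016),"50":(.545,-.17),"30":(.504,-.313)}.items():
        q=proj(c,(x,y,.003))[0];B=[b for b in blobs(wm,60)];b=min(B,key=lambda b:np.linalg.norm(b[2]-q))
        ct=max(cv2.findContours(b[0].astype(np.uint8),cv2.RETR_EXTERNAL,cv2.CHAIN_APPROX_NONE)[0],key=len)[:,0]
        e=cv2.fitEllipse(ct)
        p,r=circ(cast(c,ct,.0025));print(n,"cup",k,np.round(p,4),"r",round(r*1000,1), "expected",int(k)/2+16)
E
```

```text
top 20 d 1.3 area 73 [ 0.4418 -0.014 ] cent@h/2 [[ 0.4428 -0.0144]]
top 30 d 3.7 area 195 [0.3701 0.2863] cent@h/2 [[0.3702 0.2837]]
top 40 d 2.4 area 319 [ 0.3746 -0.2994] cent@h/2 [[ 0.3746 -0.2949]]
top 50 d 1.7 area 495 [ 0.4111 -0.1616] cent@h/2 [[ 0.4111 -0.1613]]
top cup 40 [0.5192 0.3176] r 35.8 expected 36.0
top cup 20 [0.5723 0.0187] r 26.0 expected 26.0
top cup 50 [ 0.5448 -0.1697] r 41.8 expected 41.0
top cup 30 [ 0.5039 -0.3119] r 31.8 expected 31.0
scene 20 d 1.7 area 128 [ 0.4443 -0.0148] cent@h/2 [[ 0.4425 -0.0114]]
scene 30 d 6.8 area 322 [0.3694 0.2863] cent@h/2 [[0.3674 0.2889]]
scene 40 d 0.1 area 353 [ 0.3747 -0.2948] cent@h/2 [[ 0.3732 -0.2899]]
scene 50 d 0.9 area 565 [ 0.4108 -0.1606] cent@h/2 [[ 0.4087 -0.1554]]
scene cup 40 [0.5193 0.3187] r 36.0 expected 36.0
scene cup 20 [0.5725 0.0198] r 25.8 expected 26.0
scene cup 50 [ 0.5453 -0.1689] r 41.5 expected 41.0
scene cup 30 [ 0.5052 -0.3116] r 31.8 expected 31.0
```

```bash
cat >> h.py <<'E'
def delta(obs,tgt,yaw_y=None):
    M=R.from_rotvec(obs["tcp_rot"]).as_matrix();return M.T@(np.array(tgt)-obs["position"])/.3
E
python3 - <<'E'
from rig import robot
from h import *
o=robot.get_obs();M=R.from_rotvec(o["tcp_rot"]).as_matrix();print(M.round(3))
for ydir in((0,1,0),(0,-1,0),(1,0,0),(-1,0,0)):
    y=np.array(ydir,float);x=np.array([0,0,-1.]);T=np.c_[x,y,np.cross(x,y)]
    print(ydir,(R.from_matrix(M.T@T).as_rotvec()/np.pi).round(4))
E
```

```text
[[-0.001  0.343 -0.939]
 [ 0.002 -0.939 -0.343]
 [-1.    -0.002 -0.   ]]
(0, 1, 0) [-8.887e-01 -8.000e-04  1.000e-04]
(0, -1, 0) [1.113e-01 1.000e-04 6.000e-04]
(1, 0, 0) [-0.3887 -0.0004  0.0005]
(-1, 0, 0) [6.113e-01 5.000e-04 4.000e-04]
```

play_rows(motion=[0,0,0,0.0556,0,0,-1,0,0,0,0.0557,0,0,-1,0.045,-0.16,-0.068,0,0,0,-1,0.045,-0.16,-0.068,0,0,0,-1,0.045,-0.16,-0.068,0,0,0,-1,0.045,-0.16,-0.068,0,0,0,-1,0.045,-0.16,-0.068,0,0,0,-1,0.045,-0.16,-0.068,0,0,0,-1,0.04,-0.16,-0.068,0,0,0,-1,0,0,0,0,0,0,-1])

```text
t: 1.4
position: [0.3737, -0.2942, 0.1105]
tcp_rot: [2.218, 0.009, -2.223]
ft_force: [0.2, -0.3, 0.4]
opening: 0.0855
```

Run:
```python
from rig import robot
from h import *
o=robot.get_obs();c=robot.camera("wrist");cv2.imwrite("pics/w1.png",c["pixels"])
print(o["t"],o["position"],R.from_rotvec(o["tcp_rot"]).as_matrix().round(3).tolist(),o["joint_pos"].round(2),o["ft_force"])
print("proj n40 base/tip",proj(c,[(.3747,-.297,0),(.3747,-.297,.05)],o).round(1))
for b in blobs(copper(c["pixels"]),400):print(b[1],b[2].round(1),nozzle(c,b[0],.02,o)[0].round(4))
print(delta(o,(.3747,-.297,.012)).round(4))
```

```text
1.4 [ 0.37371982 -0.29423002  0.11052924] [[-0.002, 0.005, -1.0], [0.003, -1.0, -0.005], [-1.0, -0.003, 0.002]] [-0.72 -0.03  2.12  0.    1.06  0.85] [ 0.24858578 -0.30987531  0.43576623]
proj n40 base/tip [[324.4 221.6]
 [324.6 239.7]]
2664 [153.1 184.3] [ 0.408  -0.1686]
1171 [319.9 227.5] [ 0.3732 -0.2966]
[ 0.3284  0.0102 -0.004 ]
```

View pics/w1.png

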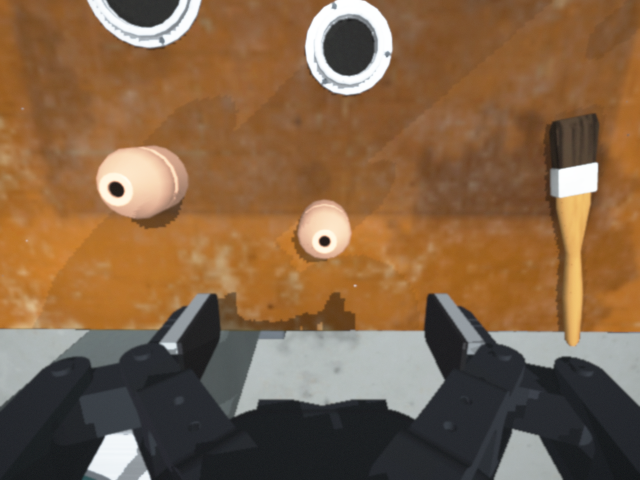

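play_rows(motion=[0.1,0.005,0,0,0,0,-1,0.1,0.005,-0.001,0,0,0,-1,0.08,0,0,0,0,0,-1,0.062,0,0,0,0,0,-1,0,0,0,0,0,0,-1,0,0,0,0,0,0,-1])

```text
t: 2.2
position: [0.3748, -0.3025, 0.0105]
tcp_rot: [2.222, -0.002, -2.22]
ft_force: [-0.2, -0.3, -0.2]
opening: 0.0852
```

play_rows(motion=[0.006,-0.016,0,0,0,0,-1,0,0,0,0,0,0,-1,0,0,0,0,0,0,-1])

```text
t: 2.58
position: [0.3747, -0.2964, 0.0082]
tcp_rot: [2.222, -0.0, -2.22]
ft_force: [-0.3, -0.2, -0.4]
opening: 0.0851
```

play_rows(motion=[0,0,0,0,0,0,1,0,0,0,0,0,0,1,0,0,0,0,0,0,1,0,0,0,0,0,0,1,0,0,0,0,0,0,1,0,0,0,0,0,0,1])

```text
t: 3.32
position: [0.3745, -0.2963, 0.0082]
tcp_rot: [-2.222, -0.0, 2.221]
ft_force: [-1.9, 1.6, 5.9]
opening: 0.031
```

Run:
```python
from rig import robot
from h import *
o=robot.get_obs();print(o["opening"],o["ft_force"],o["position"])
c=robot.camera("wrist");s=robot.camera("scene")
a=c["pixels"][200:480,170:490];x,y=proj(s,(.375,-.297,.05))[0].astype(int)
b=cv2.resize(s["pixels"][y-60:y+60,x-60:x+60],(400,400))
cv2.imwrite("pics/w2.png",np.hstack([cv2.resize(a,(400,350)),b[:350]]))
```

```text
0.031007881558409736 [-1.85743765  1.57812455  5.86709771] [ 0.37454307 -0.29630549  0.00818582]
```

View pics/w2.png

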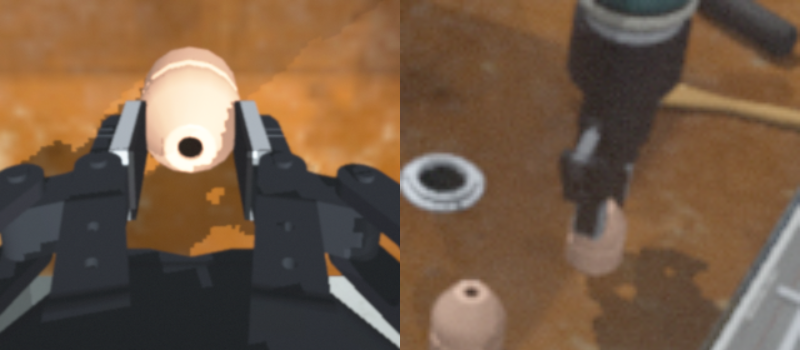

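Run:
```python
from rig import robot
from h import *
o=robot.get_obs()
c=robot.camera("wrist");s=robot.camera("scene")
def draw(c,o=None):
    k=4;x,y=proj(c,(.375,-.297,.03),o)[0].astype(int);r=35 if o is None else 50;k=400//(2*r)
    im=cv2.resize(c["pixels"][y-r:y+r,x-r:x+r],None,fx=k,fy=k,interpolation=cv2.INTER_CUBIC)
    for z,col in((.008,(255,255,255)),(.02,(0,255,0)),(.03,(255,0,0)),(.04,(0,0,255))):
        q=proj(c,[(.364,-.281,z),(.386,-.281,z)],o)-[x-r,y-r]
        q=(q*k).astype(int);cv2.line(im,tuple(map(int,q[0])),tuple(map(int,q[1])),col,1);print(z,q.tolist())
    return cv2.resize(im,(400,400))
cv2.imwrite("pics/w3.png",np.hstack([draw(c,o),draw(s)]))
```

```text
0.008 [[83, 201], [79, 45]]
0.02 [[75, 244], [70, 79]]
0.03 [[67, 285], [62, 111]]
0.04 [[59, 331], [53, 147]]
0.008 [[177, 241], [135, 226]]
0.02 [[181, 223], [138, 207]]
0.03 [[183, 207], [140, 191]]
0.04 [[186, 191], [143, 175]]
```

View pics/w3.png

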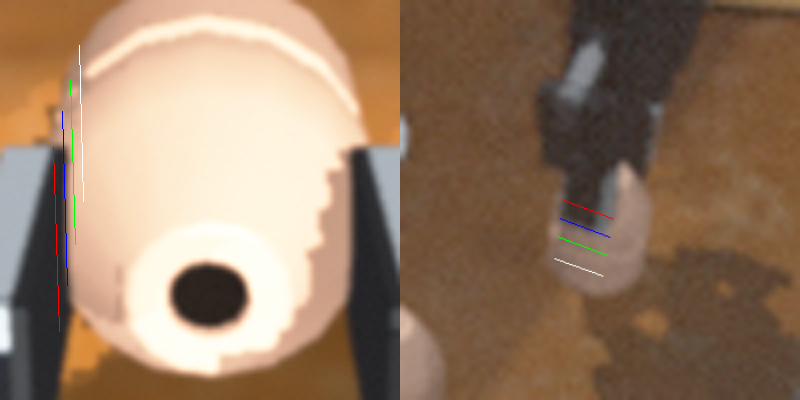

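play_rows(motion=[0,0,0,0,0,0,-1,0,0,0,0,0,0,-1,0,0,0,0,0,0,-1,0,0,0,0,0,0,-1,0,0,0,0,0,0,-1,0.02,0,0,0,0,0,-1,0.02,0,0,0,0,0,-1,0,0,0,0,0,0,-1])

```text
t: 4.53
position: [0.3737, -0.2957, -0.0051]
tcp_rot: [-2.219, -0.002, 2.222]
ft_force: [0.1, -0.2, -0.4]
opening: 0.0855
```

Run:
```python
from rig import robot
from h import *
o=robot.get_obs();print(o["t"],o["position"],o["ft_force"],o["opening"])
c=robot.camera("wrist");s=robot.camera("scene")
for n,cc,oo in(("w",c,o),("s",s,None)):
    for b in blobs(copper(cc["pixels"]),300):print(n,b[1],b[2].round(1),nozzle(cc,b[0],.02,oo)[0].round(4))
def draw(c,o=None):
    x,y=proj(c,(.375,-.297,.03),o)[0].astype(int);r=35 if o is None else 100;k=400/(2*r)
    im=cv2.resize(c["pixels"][y-r:y+r,x-r:x+r],(400,400),interpolation=cv2.INTER_CUBIC)
    for z,col in((.008,(255,255,255)),(.02,(0,255,0)),(.03,(255,0,0)),(.04,(0,0,255))):
        q=proj(c,[(.364,-.256,z),(.386,-.256,z)],o)-[x-r,y-r]
        q=(q*k).astype(int);cv2.line(im,tuple(map(int,q[0])),tuple(map(int,q[1])),col,1)
    return im
cv2.imwrite("pics/w4.png",np.hstack([draw(c,o),draw(s)]))
```

```text
4.525 [ 0.37370639 -0.29569735 -0.00512203] [ 0.0615021  -0.2213633  -0.36685316] 0.08547045484210834
w 7372 [ 45.4 218.2] [ 0.4078 -0.1688]
w 1926 [310.3 278.2] [ 0.3737 -0.292 ]
s 568 [383.7 211.7] [ 0.4089 -0.156 ]
s 325 [292.9 375.8] [0.3723 0.2824]
```

View pics/w4.png

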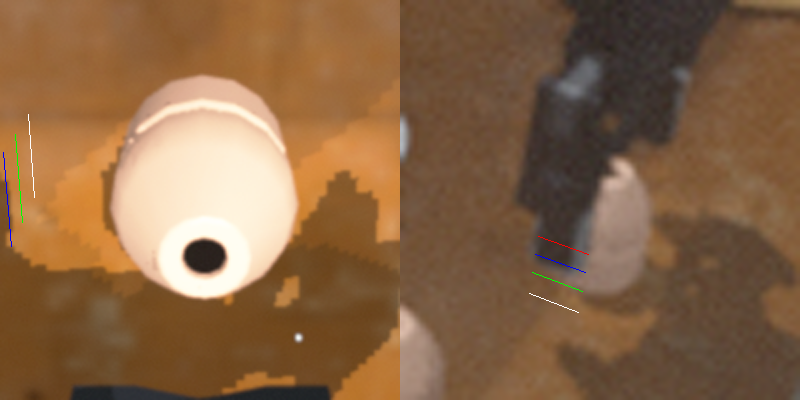

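play_rows(motion=[0.012,0.003,-0.003,0,0,0,-1,0.012,0,0,0,0,0,-1,0,0,0,0,0,0,1,0,0,0,0,0,0,1,0,0,0,0,0,0,1,0,0,0,0,0,0,1,0,0,0,0,0,0,1,0,0,0,0,0,0,1])

```text
t: 5.62
position: [0.3758, -0.2976, -0.0109]
tcp_rot: [2.222, -0.001, -2.22]
ft_force: [0.8, 0.7, 4.6]
opening: 0.038
```

```bash
cat >> h.py <<'E'
def lines(c,ctr,y,o=None,r=35,zs=(.008,.02,.03,.04)):
    x0,y0=proj(c,(ctr[0],ctr[1],.03),o)[0].astype(int);k=400/(2*r)
    im=cv2.resize(c["pixels"][max(y0-r,0):y0+r,x0-r:x0+r],(400,400),interpolation=cv2.INTER_CUBIC)
    for z,col in zip(zs,((255,255,255),(0,255,0),(255,0,0),(0,0,255))):
        q=((proj(c,[(ctr[0]-.011,y,z),(ctr[0]+.011,y,z)],o)-[x0-r,y0-r])*k).astype(int)
        cv2.line(im,tuple(map(int,q[0])),tuple(map(int,q[1])),col,1)
    return im
E
python3 - <<'E'
from rig import robot
from h import *
o=robot.get_obs();print(o["joint_pos"].round(3))
cv2.imwrite("pics/w5.png",np.hstack([lines(robot.camera("wrist"),(.375,-.297),-.277,o,60),lines(robot.camera("scene"),(.375,-.297),-.277)]))
E
```

```text
[-0.722  0.144  2.198 -0.     0.798  0.849]
```

View pics/w5.png

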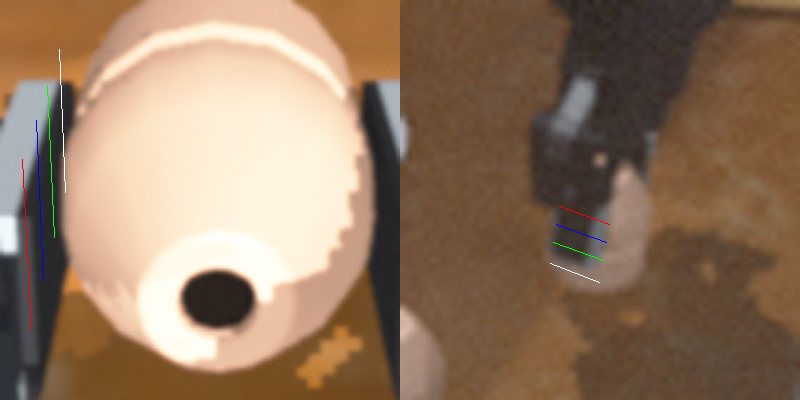

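play_rows(motion=[-0.05,0,0,0,0,0,1,-0.12,0,0,0,0,0,1,-0.12,0,0,0,0,0,1,-0.046,-0.1,-0.0233,0,0,0,1,0,-0.19,-0.0443,0,0,0,1,0,-0.19,-0.0443,0,0,0,1,0,-0.19,-0.0443,0,0,0,1,0,-0.19,-0.0443,0,0,0,1,0,-0.19,-0.0443,0,0,0,1,0,-0.19,-0.0443,0,0,0,1])

```text
t: 6.98
position: [0.4615, 0.0767, 0.0897]
tcp_rot: [2.221, 0.0, -2.221]
ft_force: [1.3, -0.1, -0.2]
opening: 0.0379
```

play_rows(motion=[0,-0.19,-0.0443,0,0,0,1,0,-0.19,-0.0443,0,0,0,1,0,-0.19,-0.0443,0,0,0,1,0,-0.14,-0.0327,0,0,0,1,0,-0.1,-0.0233,0,0,0,1,0,0,0,0,0,0,1,0,0,0,0,0,0,1,0,0,0,0,0,0,1])

```text
t: 7.98
position: [0.5181, 0.3166, 0.0892]
tcp_rot: [-2.22, 0.002, 2.222]
ft_force: [-0.2, -0.1, -1.3]
opening: 0.038
```

```bash
cat > st.py <<'E'
import sys
from rig import robot
from h import *
def st(tgt):
    o=robot.get_obs();M=R.from_rotvec(o["tcp_rot"]).as_matrix()
    print("t",o["t"],"pos",o["position"].round(4),"f",o["ft_force"].round(1),"op",round(o["opening"],4),"q6",o["joint_pos"][5].round(2))
    x=np.array([0,0,-1.]);y=np.array([0,-1.,0])
    print("turn",(R.from_matrix(M.T@np.c_[x,y,np.cross(x,y)]).as_rotvec()/np.pi).round(4),"delta tool",delta(o,tgt).round(4));return o
if __name__=="__main__": st([float(v) for v in sys.argv[1:4]])
E
python3 st.py .519 .318 -.007
```

```text
t 7.975 pos [0.5181 0.3166 0.0892] f [-0.2 -0.1 -1.3] op 0.038 q6 2.08
turn [-0.0003  0.0003 -0.0002] delta tool [ 0.3206 -0.005  -0.0033]
```

play_rows(motion=[0.1,-0.005,-0.006,0,0,0,1,0.1,0,0,0,0,0,1,0.06,0,0,0,0,0,1,0,0,0,0,0,0,1,0,0,0,0,0,0,1])

```text
t: 8.6
position: [0.5213, 0.3196, 0.0125]
tcp_rot: [-2.223, -0.001, 2.219]
ft_force: [0.2, 0.5, -0.7]
opening: 0.0378
```

Run:
```python
from st import *
o=st((.520,.318,-.007));w=robot.camera("wrist");s=robot.camera("scene")
cv2.imwrite("pics/w6.png",np.hstack([lines(w,(.519,.318),.34,o,110),lines(s,(.519,.318),.34)]))
```

```text
t 8.6 pos [0.5213 0.3196 0.0125] f [ 0.2  0.5 -0.7] op 0.0378 q6 2.08
turn [-0.0001 -0.0005  0.0003] delta tool [0.0649 0.0052 0.0044]
```

View pics/w6.png

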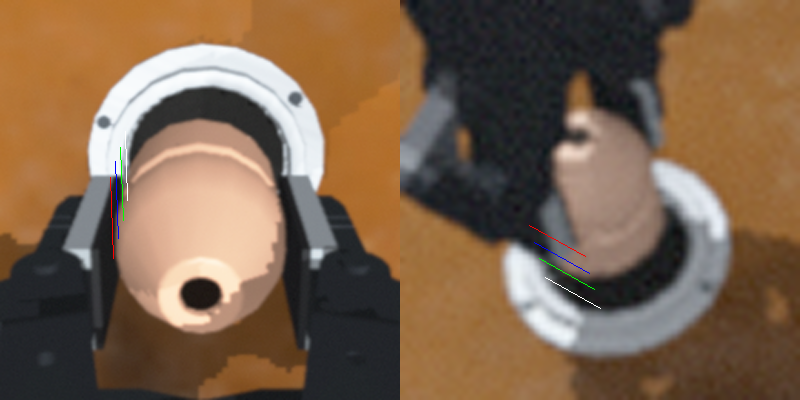

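play_rows(motion=[0.025,0.003,0.002,0,0,0,1,0.02,0,0,0,0,0,1,0.015,0,0,0,0,0,1,0,0,0,0,0,0,1,0,0,0,0,0,0,1])

```text
t: 9.32
position: [0.5198, 0.3185, -0.0067]
tcp_rot: [2.221, 0.0, -2.221]
ft_force: [0.5, 1.1, -2.4]
opening: 0.0377
```

play_rows(motion=[0.003,0,0,0,0,0,1,0,0,0,0,0,0,-1,0,0,0,0,0,0,-1,0,0,0,0,0,0,-1,0,0,0,0,0,0,-1,0,0,0,0,0,0,-1,-0.1,0,0,0,0,0,-1,-0.15,0,0,0,0,0,-1,-0.1,0,0,0,0,0,-1,0,0,0,0,0,0,-1])

```text
t: 10.58
position: [0.5223, 0.3198, 0.1011]
tcp_rot: [-2.227, -0.004, 2.213]
ft_force: [0.8, -0.0, -0.5]
opening: 0.0853
```

Run:
```python
from st import *
o=st((.370,.286,.09));w=robot.camera("wrist");s=robot.camera("scene")
for n,cc,oo in(("w",w,o),("s",s,None)):
    for b in blobs(copper(cc["pixels"]),250):print(n,b[1],b[2].round(1),nozzle(cc,b[0],.02,oo)[0].round(4))
cv2.imwrite("pics/w7.png",np.hstack([cv2.resize(w["pixels"],(533,400)),lines(s,(.519,.318),.34)[:,70:330]]))
```

```text
t 10.575 pos [0.5223 0.3198 0.1011] f [ 0.8 -0.  -0.5] op 0.0853 q6 2.08
turn [ 0.0001 -0.0019  0.0011] delta tool [0.0336 0.1128 0.508 ]
w 2235 [324.  236.8] [0.5172 0.3174]
w 679 [360.2 387.9] [0.3637 0.2828]
s 570 [383.8 211.9] [ 0.4087 -0.1561]
s 519 [214.  351.3] [0.5204 0.3186]
s 322 [292.9 375.9] [0.3723 0.2822]
```

View pics/w7.png

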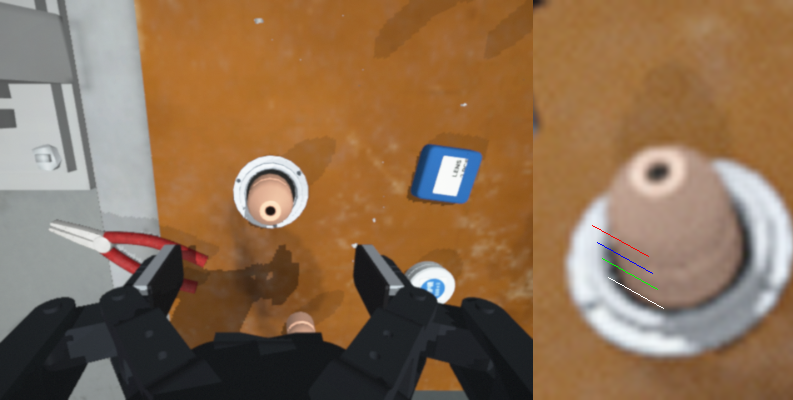

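play_rows(motion=[0.01,0.038,0.17,0,0,0,-1,0.01,0.038,0.17,0,0,0,-1,0.014,0.037,0.168,0,0,0,-1,0.1,0,0,0,0,0,-1,0.1,0,0,0,0,0,-1,0.05,0,0,0,0,0,-1,0,0,0,0,0,0,-1,0,0,0,0,0,0,-1])

```text
t: 11.68
position: [0.368, 0.2848, 0.0127]
tcp_rot: [-2.222, -0.0, 2.221]
ft_force: [-0.1, 0.1, 0.1]
opening: 0.0855
```

```bash
python3 st.py .370 .2863 -.013
```

```text
t 11.675 pos [0.368  0.2848 0.0127] f [-0.1  0.1  0.1] op 0.0855 q6 2.18
turn [-0.     -0.0001  0.0001] delta tool [ 0.0856 -0.0049 -0.0066]
```

play_rows(motion=[0.04,-0.004,-0.006,0,0,0,-1,0.03,0,0,0,0,0,-1,0.015,0,0,0,0,0,-1,0,0,0,0,0,0,1,0,0,0,0,0,0,1,0,0,0,0,0,0,1,0,0,0,0,0,0,1,0,0,0,0,0,0,1,0,0,0,0,0,0,1,0,0,0,0,0,0,1])

```text
t: 12.92
position: [0.3698, 0.2862, -0.0125]
tcp_rot: [-2.222, -0.001, 2.22]
ft_force: [0.2, 0.5, 6.1]
opening: 0.0273
```

```bash
python3 st.py .5045 -.3118 -.010
```

```text
t 12.925 pos [ 0.3698  0.2862 -0.0125] f [0.2 0.5 6.1] op 0.0273 q6 2.18
turn [ 0.     -0.0004  0.0003] delta tool [-0.0095  1.9933 -0.4486]
```

play_rows(motion=[-0.05,0,0,0,0,0,1,-0.12,0,0,0,0,0,1,-0.12,0,0,0,0,0,1,-0.05,0.1,-0.0225,0,0,0,1,0,0.19,-0.0428,0,0,0,1,0,0.19,-0.0428,0,0,0,1,0,0.19,-0.0428,0,0,0,1,0,0.19,-0.0428,0,0,0,1,0,0.19,-0.0428,0,0,0,1,0,0.19,-0.0428,0,0,0,1])

```text
t: 14.18
position: [0.453, -0.0882, 0.0894]
tcp_rot: [-2.222, 0.0, 2.22]
ft_force: [1.0, -0.0, -0.3]
opening: 0.0274
```

play_rows(motion=[0,0.19,-0.0428,0,0,0,1,0,0.19,-0.0428,0,0,0,1,0,0.19,-0.0428,0,0,0,1,0,0.12,-0.027,0,0,0,1,0,0.063,-0.014,0,0,0,1,0.1,0,0,0,0,0,1,0.1,0,0,0,0,0,1,0.04,0,0,0,0,0,1,0,0,0,0,0,0,1,0,0,0,0,0,0,1])

```text
t: 15.42
position: [0.5049, -0.3125, 0.0182]
tcp_rot: [2.223, -0.001, -2.219]
ft_force: [0.6, 0.1, -0.6]
opening: 0.0277
```

Run:
```python
from st import *
o=st((.5045,-.3118,-.009));w=robot.camera("wrist");s=robot.camera("scene")
cv2.imwrite("pics/w8.png",np.hstack([lines(w,(.504,-.312),-.30,o,110),lines(s,(.504,-.312),-.30)]))
```

```text
t 15.425 pos [ 0.5049 -0.3125  0.0182] f [ 0.6  0.1 -0.6] op 0.0277 q6 0.97
turn [ 0.0002 -0.0006 -0.0004] delta tool [ 0.0906 -0.0023  0.0015]
```

View pics/w8.png

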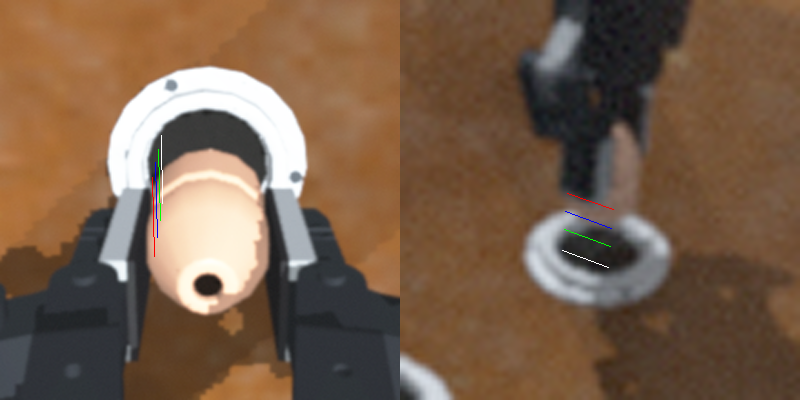

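play_rows(motion=[0.04,-0.002,0.001,0,0,0,1,0.03,0,0,0,0,0,1,0.018,0,0,0,0,0,1,0,0,0,0,0,0,1,0,0,0,0,0,0,1])

```text
t: 16.15
position: [0.503, -0.3112, -0.0095]
tcp_rot: [-2.219, -0.001, 2.223]
ft_force: [-2.4, 3.1, 5.4]
opening: 0.0274
```

play_rows(motion=[0,0,0,0,0,0,-1,0,0,0,0,0,0,-1,0,0,0,0,0,0,-1,0,0,0,0,0,0,-1,0,0,0,0,0,0,-1,-0.1,0,0,0,0,0,-1,-0.15,0,0,0,0,0,-1,-0.1,0,0,0,0,0,-1,0,0,0,0,0,0,-1,0,0,0,0,0,0,-1])

```text
t: 17.4
position: [0.503, -0.3112, 0.0945]
tcp_rot: [-2.22, -0.001, 2.222]
ft_force: [0.3, -0.1, -0.6]
opening: 0.0856
```

```bash
cat > chk.py <<'E'
from st import *
def chk(tgt):
    o=st(tgt);w=robot.camera("wrist");s=robot.camera("scene");t=robot.camera("top")
    N={"20":((.4425,-.014),(.5724,.019)),"30":((.37,.286),(.5045,-.3118)),"40":((.3745,-.297),(.519,.318)),"50":((.411,-.161),(.545,-.1693))}
    for n,cc,oo in(("w",w,o),("s",s,None),("t",t,None)):
        for b in blobs(copper(cc["pixels"]),60):
            for k,ps in N.items():
                p=nozzle(cc,b[0],int(k)/2000,oo)[0]
                for q,l in zip(ps,("start","cup")):
                    if np.linalg.norm(p-q)<.03:print(n,k,l,b[1],((p-q)*1000).round(1))
    return w,s,t
if __name__=="__main__":chk([float(v) for v in sys.argv[1:4]])
E
python3 chk.py .411 -.161 .09
```

```text
t 17.4 pos [ 0.503  -0.3112  0.0945] f [ 0.3 -0.1 -0.6] op 0.0856 q6 0.97
turn [0.     0.0003 0.0002] delta tool [ 0.0157 -0.5006  0.3066]
w 50 cup 141 [ 6.5 27.6]
w 30 cup 93 [ 13.8 -22.1]
w 30 cup 649 [-1.7 -0.7]
w 50 start 1106 [6.4 4.8]
s 30 cup 203 [ 2.3 -4.7]
s 50 start 564 [-0.1  0.4]
s 20 start 128 [0.4 1.5]
s 40 cup 520 [1.3 0.6]
t 20 cup 80 [-18.8  -1.4]
t 50 cup 138 [-13.8  14. ]
t 40 cup 484 [ -7.9 -17.8]
t 30 cup 152 [-1.6 -3.3]
t 20 start 73 [-0.6  0.2]
t 50 start 499 [-0.3 -0.7]
```

play_rows(motion=[0,-0.16,0.1,0,0,0,-1,0,-0.17,0.104,0,0,0,-1,0,-0.17,0.103,0,0,0,-1,0.05,0,0,0,0,0,-1,0.12,0,0,0,0,0,-1,0.1,0,0,0,0,0,-1,0,0,0,0,0,0,-1,0,0,0,0,0,0,-1])

```text
t: 18.55
position: [0.412, -0.1621, 0.0146]
tcp_rot: [-2.221, 0.0, 2.221]
ft_force: [0.4, -0.1, 0.2]
opening: 0.0853
```

```bash
python3 st.py .411 -.161 -.012
```

```text
t 18.55 pos [ 0.412  -0.1621  0.0146] f [ 0.4 -0.1  0.2] op 0.0853 q6 1.14
turn [-0.0001  0.     -0.    ] delta tool [ 0.0886 -0.0038  0.0034]
```

play_rows(motion=[0.04,-0.003,0.002,0,0,0,-1,0.03,0,0,0,0,0,-1,0.018,0,0,0,0,0,-1,0,0,0,0,0,0,-1,0,0,0,0,0,0,1,0,0,0,0,0,0,1,0,0,0,0,0,0,1,0,0,0,0,0,0,1,0,0,0,0,0,0,1,0,0,0,0,0,0,1])

```text
t: 19.8
position: [0.4117, -0.1611, -0.0112]
tcp_rot: [2.222, -0.001, -2.22]
ft_force: [-1.3, 0.4, 6.3]
opening: 0.0476
```

```bash
python3 st.py .545 -.1693 -.009
```

```text
t 19.8 pos [ 0.4117 -0.1611 -0.0112] f [-1.3  0.4  6.3] op 0.0476 q6 1.14
turn [ 0.0001 -0.0004 -0.0002] delta tool [-0.0066  0.0275 -0.4445]
```

play_rows(motion=[-0.05,0,0,0,0,0,1,-0.1,0,0,0,0,0,1,-0.05,0,-0.05,0,0,0,1,0,0.009,-0.14,0,0,0,1,0,0.009,-0.15,0,0,0,1,0,0.009,-0.107,0,0,0,1,0.05,0,0,0,0,0,1,0.07,0,0,0,0,0,1,0,0,0,0,0,0,1,0,0,0,0,0,0,1])

```text
t: 21.05
position: [0.5441, -0.1687, 0.0121]
tcp_rot: [-2.22, -0.0, 2.222]
ft_force: [-0.4, 0.6, -1.0]
opening: 0.0479
```

Run:
```python
from st import *
o=st((.5455,-.1693,-.0075));w=robot.camera("wrist");s=robot.camera("scene")
cv2.imwrite("pics/w9.png",np.hstack([lines(w,(.545,-.169),-.145,o,130),lines(s,(.545,-.169),-.145)]))
```

```text
t 21.05 pos [ 0.5441 -0.1687  0.0121] f [-0.4  0.6 -1. ] op 0.0479 q6 1.23
turn [-0.      0.0003  0.0001] delta tool [ 0.0652  0.0021 -0.0047]
```

View pics/w9.png

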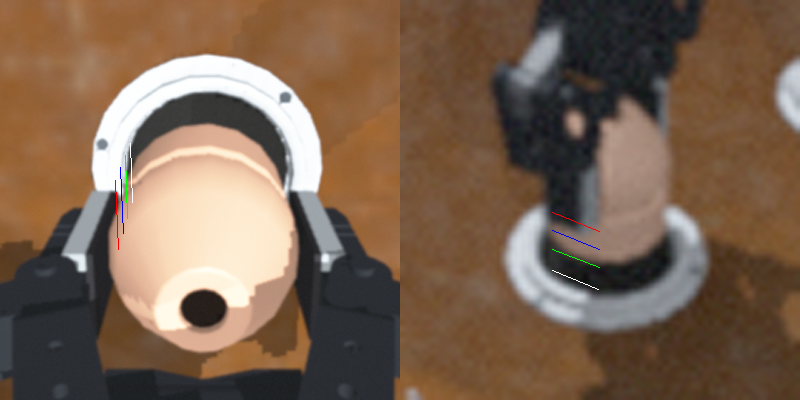

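Aligned over the 50 cup (nozzle at about (205,240) in the crop, recess centred at about (208,190)). Lowering and releasing.

play_rows(motion=[0.03,0.001,-0.003,0,0,0,1,0.02,0,0,0,0,0,1,0.014,0,0,0,0,0,1,0,0,0,0,0,0,1,0,0,0,0,0,0,1])

```text
t: 21.78
position: [0.5459, -0.1691, -0.0073]
tcp_rot: [2.221, 0.0, -2.222]
ft_force: [0.2, 0.4, -2.6]
opening: 0.0483
```

play_rows(motion=[0.003,0,0,0,0,0,1,0,0,0,0,0,0,-1,0,0,0,0,0,0,-1,0,0,0,0,0,0,-1,0,0,0,0,0,0,-1,-0.1,0,0,0,0,0,-1,-0.15,0,0,0,0,0,-1,-0.1,0,0,0,0,0,-1,0,0,0,0,0,0,-1,0,0,0,0,0,0,-1])

```text
t: 23.02
position: [0.5452, -0.1688, 0.096]
tcp_rot: [-2.22, -0.001, 2.223]
ft_force: [-0.6, -0.3, -0.3]
opening: 0.0853
```

```bash
python3 chk.py .4425 -.014 .08 | grep -v "t .. cup"
```

```text
t 23.025 pos [ 0.5452 -0.1688  0.096 ] f [-0.6 -0.3 -0.3] op 0.0853 q6 1.23
turn [0.     0.0004 0.0001] delta tool [ 0.054  -0.5161  0.3422]
w 50 cup 1790 [-0.2 -1.2]
w 30 cup 1559 [-2.9 -1.4]
w 20 start 284 [2.9 1.9]
s 30 cup 202 [ 2.3 -4.7]
s 50 cup 526 [ 3.3 -2.3]
s 20 start 127 [0.3 1.4]
s 40 cup 519 [1.3 0.6]
t 20 start 76 [-0.7 -0.1]
```

play_rows(motion=[0,-0.17,0.113,0,0,0,-1,0,-0.17,0.113,0,0,0,-1,0.02,-0.176,0.114,0,0,0,-1,0.1,0,0,0,0,0,-1,0.1,0,0,0,0,0,-1,0.05,0,0,0,0,0,-1,0,0,0,0,0,0,-1,0,0,0,0,0,0,-1])

```text
t: 24.18
position: [0.4451, -0.0151, 0.0165]
tcp_rot: [-2.222, 0.0, 2.22]
ft_force: [0.9, 0.8, 0.1]
opening: 0.0854
```

```bash
python3 st.py .4428 -.0138 -.014
```

```text
t 24.175 pos [ 0.4451 -0.0151  0.0165] f [0.9 0.8 0.1] op 0.0854 q6 1.48
turn [-0.0001 -0.0003 -0.    ] delta tool [ 0.1018 -0.0045  0.0076]
```

play_rows(motion=[0.05,-0.003,0.005,0,0,0,-1,0.03,0,0,0,0,0,-1,0.02,0,0,0,0,0,-1,0,0,0,0,0,0,1,0,0,0,0,0,0,1,0,0,0,0,0,0,1,0,0,0,0,0,0,1,0,0,0,0,0,0,1,0,0,0,0,0,0,1,0,0,0,0,0,0,1])

```text
t: 25.42
position: [0.4433, -0.014, -0.0134]
tcp_rot: [2.222, 0.0, -2.22]
ft_force: [-2.0, 0.9, 5.0]
opening: 0.0165
```

```bash
python3 st.py .5724 .0192 -.011
```

```text
t 25.425 pos [ 0.4433 -0.014  -0.0134] f [-2.   0.9  5. ] op 0.0165 q6 1.48
turn [ 0.     -0.0003 -0.    ] delta tool [-0.0077 -0.1106 -0.4305]
```

play_rows(motion=[-0.04,0,0,0,0,0,1,-0.1,0,0,0,0,0,1,-0.06,-0.01,-0.04,0,0,0,1,0,-0.033,-0.13,0,0,0,1,0,-0.033,-0.13,0,0,0,1,0,-0.034,-0.13,0,0,0,1,0.05,0,0,0,0,0,1,0.06,0,0,0,0,0,1,0,0,0,0,0,0,1,0,0,0,0,0,0,1])

```text
t: 26.68
position: [0.5704, 0.0188, 0.0125]
tcp_rot: [-2.22, 0.0, 2.223]
ft_force: [-0.3, 0.4, 0.2]
opening: 0.0165
```

Run:
```python
from st import *
o=st((.5727,.0192,-.0095));w=robot.camera("wrist");s=robot.camera("scene")
cv2.imwrite("pics/w10.png",np.hstack([lines(w,(.5724,.019),.029,o,90),lines(s,(.5724,.019),.029)]))
```

```text
t 26.675 pos [0.5704 0.0188 0.0125] f [-0.3  0.4  0.2] op 0.0165 q6 1.56
turn [-0.0001  0.0005 -0.    ] delta tool [ 0.0732 -0.0013 -0.0078]
```

View pics/w10.png

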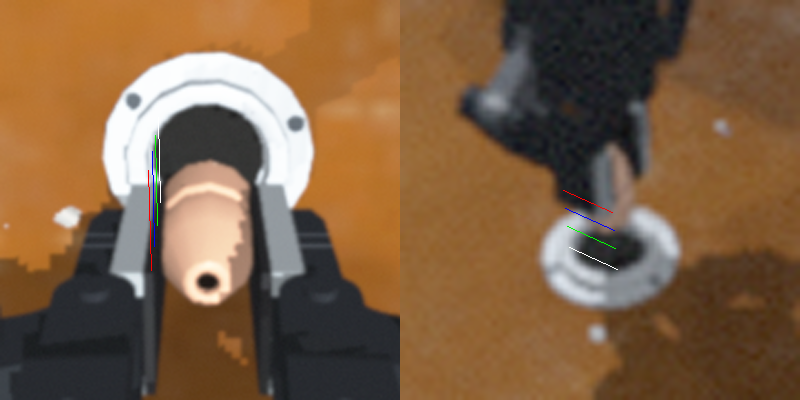

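play_rows(motion=[0.03,-0.001,-0.006,0,0,0,1,0.025,0,0,0,0,0,1,0.015,0,0,0,0,0,1,0,0,0,0,0,0,1,0,0,0,0,0,0,1])

```text
t: 27.4
position: [0.5736, 0.0194, -0.008]
tcp_rot: [2.221, 0.0, -2.221]
ft_force: [0.5, -0.3, 0.4]
opening: 0.0169
```

play_rows(motion=[0.005,0,0.002,0,0,0,1,0,0,0,0,0,0,1,0,0,0,0,0,0,1])

```text
t: 27.78
position: [0.573, 0.0194, -0.0094]
tcp_rot: [2.222, 0.0, -2.221]
ft_force: [0.0, 0.3, -1.4]
opening: 0.0168
```

play_rows(motion=[0.002,0,0,0,0,0,1,0,0,0,0,0,0,-1,0,0,0,0,0,0,-1,0,0,0,0,0,0,-1,0,0,0,0,0,0,-1,0,0,0,0,0,0,-1,-0.1,0,0,0,0,0,-1,-0.15,0,0,0,0,0,-1,-0.1,0,0.1,0,0,0,-1,0,0,0.15,0,0,0,-1])

```text
t: 29.02
position: [0.5012, 0.0193, 0.0987]
tcp_rot: [2.23, 0.0, -2.212]
ft_force: [0.2, 0.9, 0.1]
opening: 0.0855
```

play_rows(motion=[0,0,0.15,0,0,0,-1,0,0,0.1,0,0,0,-1,0,0,0,0,0,0,-1,0,0,0,0,0,0,-1,0,0,0,0,0,0,-1,0,0,0,0,0,0,-1])

```text
t: 29.78
position: [0.4237, 0.0193, 0.0949]
tcp_rot: [2.221, 0.0, -2.221]
ft_force: [0.5, 0.7, -0.4]
opening: 0.0855
```

Run:
```python
from chk import *
w,s,t=chk((.4,0,.1))
C=((.5724,.019),(.5045,-.3118),(.519,.318),(.545,-.1693))
def cr(c,p,h=20):
    x,y=proj(c,(*p,.02))[0].astype(int);return cv2.resize(c["pixels"][y-h:y+h,x-h:x+h],(190,190),interpolation=cv2.INTER_CUBIC)
cv2.imwrite("pics/f.png",np.vstack([np.hstack([cr(c,p,h) for p in C]) for c,h in((s,25),(t,22))]))
```

```text
t 29.775 pos [0.4237 0.0193 0.0949] f [ 0.5  0.7 -0.4] op 0.0855 q6 1.56
turn [ 0. -0. -0.] delta tool [-0.0169  0.0643  0.0792]
w 20 cup 720 [ 1.2 -0.5]
w 50 cup 5618 [ 1.3 -2.6]
s 30 cup 202 [ 1.5 -5. ]
s 20 cup 119 [ 4.1 -2.5]
s 40 cup 516 [1.3 0.6]
t 20 cup 83 [-18.9  -1.7]
t 20 cup 83 [3.3 0.3]
t 50 cup 121 [-12.2  15.2]
t 50 cup 475 [ 2.1 -1.8]
t 40 cup 483 [ -7.4 -17.2]
t 30 cup 106 [-8.2 19. ]
t 30 cup 199 [-0.  -0.4]
```

View pics/f.png

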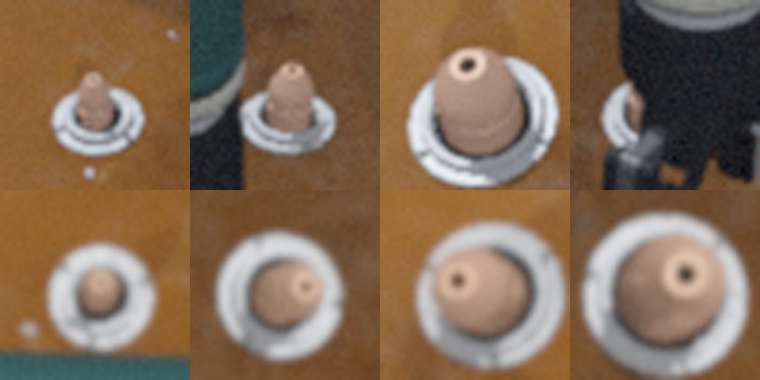

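All four nozzles stand upright in their cups, the arm is clear, and the cases should be where they were. I'll check the cases by number and hand in.

Run:
```python
import pickle
from st import *
d=pickle.load(open("d0.pkl","rb"))["top"];t=robot.camera("top")
for p in((.4233,.1567),(.5386,.1568)):
    x,y=proj(d,(*p,.01))[0].astype(int);a,b=(c["pixels"][y-16:y+17,x-16:x+17].astype(np.float32).mean(2) for c in(d,t))
    print("case shift px",cv2.phaseCorrelate(a,b))
o=robot.get_obs();print(o["t"],abs(o["qvel"]).max(),o["ft_force"])
robot.job_done()
```

```text
case shift px ((-0.062282703411145945, 0.06636899020074338), 0.7448804330678633)
case shift px ((-0.12781564352332708, -0.09700908119275553), 1.0152811465072042)
29.975 0.0032045541986037204 [-0.13719172  1.02561545 -0.36783329]
the job is handed in; nothing more can be done
```

All four nozzles are standing upright in the cups made for their sizes, and I handed the job in at about 30 s of the 96 s allowed. The interface reports no verdict.

**How it went:** I located the nozzles and cups with the top and scene cameras, which mostly agreed within about 2 mm (up to 4.6 mm in y for nozzle_40). I then moved 40, 30, 50 and 20 in turn and set each down within about 1 mm of its cup floor.

**Last checks:**
- **Seating:** The final pictures show all four nozzles upright inside their recesses, with the gripper open and the arm clear at rest.
- **Lens cases:** Their shift in the top picture was under 0.2 px, well under 1 mm.

**What disagreed:**
- **Fingertip height:** The fingertips sat about 25 mm farther back than the stated tool point. My first grip on nozzle_40 therefore closed on its taper, reading 31 mm where 40 mm was expected. I opened with it still on the worktop and regripped lower, then used that height for the others.
- **Opening readings:** The gripper's opening reading ran 2–3.5 mm below the nozzle diameters.
- **Final position estimates:** Some came out a few millimetres off (up to about 5 mm), and several matches came from the aluminium rims rather than the nozzles. For nozzle_40 the top view gave no usable value. For nozzle_50 the arm partly hid the scene view. For those I relied on the other views and the final pictures.

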